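# Put the check weights back in their graded block

## Task

The morning check of the kitchen scale is finished: put the two steel check weights standing on the scale's pan back into the wooden weight block, each in the hole bored for its own diameter. Lower each one gently to the bottom of its hole before letting go, do not drop it, and leave it standing upright and fully home. Leave the two weights already in the block, the rolling pin and the tub where they are.

Things in the scene. Friction and masses are not known exactly. Their poses are not given: they have to be found in the camera images.
- w200_mid (a point): The 200 g check weight, the larger of the two on the pan: upright stainless steel cylinder, body 28 mm in diameter and 34 mm high, then a neck 16 mm wide and 5 mm high, then a round knob 25 mm wide and 8 mm high; 47 mm high in all; 1.5 mm bevel at the foot. The point is on its axis half-way up, 23.5 mm above its underside; z runs up its axis.
- w100_mid (a point): The 100 g check weight, the smaller of the two on the pan: upright stainless steel cylinder, body 22 mm in diameter and 27 mm high, then a neck 13 mm wide and 4 mm high, then a round knob 20 mm wide and 7 mm high; 38 mm high in all; 1.5 mm bevel at the foot. The point is on its axis half-way up, 19 mm above its underside; z runs up its axis.
- pan_center (a point): Digital portion scale, fixed: white housing 260 x 200 mm, grey sloped display strip at its front, square bare steel weighing pan 190 x 190 mm on top, which does not move. The point is the centre of the pan's upper face, 54 mm above the table; x points from the display to the back. The two weights stand on it, at least 90 mm apart.
- block: Beech weight block, fixed, 66 (its x) x 218 (its y) x 24 mm high, turned any way round. Origin: centre of its underside, on the table. Five round flat-bottomed holes, 12 mm deep with a 2 mm bevelled mouth, run in a row along y, largest at +y, each 2.5 mm wider than its weight: 40.5 (500 g), 30.5 (200 g), 24.5 (100 g), 20.5 (50 g), 15.5 mm (20 g). The 50 g weight is not here: its hole stays empty.
- hole200 (a point): Centre of the floor of the 200 g weight's hole in the block (second largest, 30.5 mm wide), 12 mm above the table and 12 mm below the block's top face; axes as the block.
- hole100 (a point): Centre of the floor of the 100 g weight's hole in the block (the middle one, 24.5 mm wide), 12 mm above the table and 12 mm below the block's top face; axes as the block.
- hole500 (a point): Centre of the floor of the largest hole, at one end of the row, with the 500 g weight in it.
- hole20 (a point): Centre of the floor of the smallest hole, at the other end of the row, with the 20 g weight in it.
- w500_mid (a point): The 500 g check weight, standing in the largest hole: 38 mm in diameter, 63 mm high, so that it rises 51 mm above the block. The point is on its axis half-way up. Leave it there.
- w20_mid (a point): The 20 g check weight, standing in the smallest hole: 13 mm in diameter, 22.5 mm high, so that it rises 10.5 mm above the block. The point is on its axis half-way up. Leave it there.
- pin: Dark wooden dough rolling pin lying on the table to the robot's left of the work, pointing roughly away from the robot; barrel 28 mm thick, 320 mm long with its handles. Origin under its middle, at table height; x runs along it. Leave it there.
- tub: White plastic tub with a lid, standing to the robot's right of the work, 150 mm in diameter, 100 mm high. Origin at the centre of its underside. Leave it there.
- w200: The 200 g check weight (see w200_mid). Origin at the centre of its underside.
- w100: The 100 g check weight (see w100_mid). Origin at the centre of its underside.
There are look-alikes about, which are no part of the job. What is shaped like the w200 but green or red is not meant.

How it is judged (in metres and radians):
At the end, for the whole second after the job is handed in: The 200 g and the 100 g weight each stand in the hole of their own diameter (axis within 4 mm of the hole's), on its floor to within 2 mm, upright within 4 degrees and at rest; the 500 g and 20 g weights still stand in theirs, within 5 mm of the hole's axis and down on its floor (horizontal distance between w200_mid and hole200 below 0.004 m and z of w200_mid in the frame of hole200 between 0.0215 and 0.0255 m and angle between each of w200_mid, w100_mid's own z axis and vertical below 0.07 rad and linear speed of each of w200, w100 below 0.02 m/s and horizontal distance between w100_mid and hole100 below 0.004 m and z of w100_mid in the frame of hole100 between 0.017 and 0.021 m and horizontal distance between w500_mid and hole500 below 0.005 m and z of w500_mid in the frame of hole500 below 0.034 m and horizontal distance between w20_mid and hole20 below 0.005 m and z of w20_mid in the frame of hole20 below 0.0135 m); the robot touches nothing.
It fails at once if the 200 g weight is dropped: it falls freely, touching nothing, faster than 0.45 m/s (a drop of about 10 mm) (contact force between w200 and anything else below 0.001 N and linear speed of w200 above 0.45 m/s).
It fails at once if the 100 g weight is dropped: it falls freely, touching nothing, faster than 0.45 m/s (a drop of about 10 mm) (contact force between w100 and anything else below 0.001 N and linear speed of w100 above 0.45 m/s).
It fails at once if a weight already in the block is disturbed by more than 15 mm (distance of any of w500_mid, w20_mid from where it was at the start of the episode above 0.015 m).
It fails at once if the rolling pin or the tub is moved by more than 30 mm (distance of any of pin, tub from where it was at the start of the episode above 0.03 m).
It also fails if it takes over 67 s, if anything falls off the work surface, if the arm or the gripper's body presses on something with over 40 N, if the wrist force passes 120 N, or if a joint passes its speed limit or range.

## Robot

A 7-joint arm with a two-finger parallel gripper is mounted at the origin on the work surface. World frame = base frame: x ahead of the robot, y to its left, z up, the work surface at z = 0. Lengths are in m, angles in degrees, forces in N, time in s.
With the tool pointing down it reaches from about 0.35 to 0.775 m from the base axis. Payload 3.1 kg.
Tool frame: the origin (TCP) lies on the centre line of the jaws, within the pads' length; the fingertips stand 17 mm ahead of it and the grasp point (between the pads) lies 2 mm behind it (robot.tip_reach is the distance from the TCP to the fingertips, in m); z points along the fingers, y is the line along which they close (so a half turn about z gives the same grasp; the last joint's range is limited). The gripper opens to 85 mm and grips with 20 to 120 N. Pads are 22 mm wide; open, the fingers measure 114 mm over their backs; the gripper's body (76 mm by 85 mm) begins 54 mm behind the grasp point. The pads swing forward as they close: fully open they stand 13 mm farther back than shut.
Start: joints at [-65.644, 17.813, 0.802, 86.603, -0.252, 75.585, -1.558], TCP at [0.247, 0.491, 0.248] pointing down, gripper open.
Joint ranges: [-154.91, 154.91], [-16.99, 109.72], [-72.82, 74.43], [7.12, 147.25], [-82.49, 262.49], [11.32, 116.49], [-174.64, 174.64]. Speed limits (degrees/s): [159.86, 159.86, 180, 180, 180, 180, 180].

## Interface

Orientations are given as [roll, pitch, yaw] about the fixed x, y, z axes, in that order (R = Rz(yaw) Ry(pitch) Rx(roll)).
In Python, from station import robot, fingers, vision, workorder, recognise gives the robot as it stands. Calls block until the motion is done:
- robot.move_to(position, orientation): joint-space move of the TCP to a pose.
- robot.line_to(position, orientation=None, velocity=0.15, f_stop=None): straight line of the TCP; orientation=None keeps the orientation; velocity is the mean speed in m/s. With f_stop (N) it stops when the force on the tool has changed by that much, and returns True; else False.
- robot.move_j(angles): joint-space move.
- fingers.gripper_to(opening, force=None): opening from 0.0 (shut) to 1.0 (fully open); force is the grip in N (None keeps the last); returns when the fingers have stopped.
- robot.pause(seconds).
- robot.inverse_kinematics(position, orientation): joint angles nearest the present ones, or None.
- vision.grab_frame(name): name is "side" or "top"; returns the picture (400x640x3 uint8, red, green, blue); there is no depth.
- vision.calibration(name): a dict with "mtx" (3x3 intrinsics, pixels), "extrinsics" (4x4, takes a point from world to camera coordinates). Camera axes: x right, y up, looking along -z (the intrinsics and any distortion apply to the point x, -y, -z); pixel columns grow to the right and rows downward; lengths in m; the calibration is good to about 2 mm. A picture is of the moment at which its call begins. calibration takes no time and is no camera call.
A pose or a line that the arm cannot do raises robot.PlanningError and nothing moves.
- workorder.close_job(): hands the job in; it is judged then, once.
Trained networks look in the newest picture that a camera, given by its name, has taken for a name from the list of things; names that differ only in an ending like _2 or _b are one class to them, and where a whole thing is asked for, a point or a joint stands for the part that bears it (a point fixed in the world has none). Each returns a list of dicts, best first, with "p" (0 to 1); they miss things now and then, are a little off and sometimes report something else, mostly with a low value. They report only what shows in the picture. A call takes as long as a camera call. They do not tell look-alikes from the thing itself.
- recognise(label, camera): "rect" ([centre column, centre row, width, height] in pixels, round what is visible of it).
Readings, each from a call of its own:
- robot.current_time_s(): time.
- robot.current_joint_positions(): joint angles.
- robot.current_dq(): joint speeds.
- robot.current_joint_torque(): joint torques, N m.
- robot.current_tool_pos(): TCP position.
- robot.current_eef_rot(): TCP orientation.
- robot.current_contact_force(): force on the tool from outside, world axes, zero at the start.
- robot.current_torque(): the same for the moment, N m.
- robot.current_finger_gap(): opening from 0.0 (shut) to 1.0 (fully open).
- robot.current_gripper_force(): force on a finger pad.
Only numpy, scipy, OpenCV 4.12 (cv2) and the standard library are available. Lean on these libraries where they do the work, as an engineer would, in place of code of your own. Each camera call takes 0.05 s, during which the arm holds its last target. There are 200 camera calls.

## Working session

There is one attempt and no reset: what is moved stays moved. The work goes in short steps, each a Python script; the robot and the scene stay as the last script left them, time stands still between calls to the robot, and variables do not carry over. Pictures are saved under pics/ and viewed, at most 10 in all, crops included, and the job is handed in when it is done.

```bash
mkdir -p pics; python3 - <<'E'
from station import robot, fingers, vision, workorder, recognise
import cv2,numpy as np
for c in("top","side"):
    im=vision.grab_frame(c); cv2.imwrite(f"pics/{c}0.png",im[:,:,::-1])
    k=vision.calibration(c); print(c,{a:np.round(b,4).tolist() if not isinstance(b,str) else b for a,b in k.items()})
    for l in("w200","w100","block","hole200","hole100","w500_mid","w20_mid","pan_center","pin","tub"):
        print(l,[(np.round(d["rect"]).tolist(),round(d["p"],2)) for d in recognise(l,c)][:4])
print(robot.current_time_s(),robot.current_eef_rot())
E
```

```text
top {'mtx': [[503.759, 0.0, 319.8454], [0.0, 503.759, 204.9249], [0.0, 0.0, 1.0]], 'extrinsics': [[0.0139, -0.9999, 0.0082, -0.0105], [0.989, 0.0149, 0.147, -0.6206], [-0.1471, 0.0061, 0.9891, -1.6315], [0.0, 0.0, 0.0, 1.0]]}
w200 [([382.0, 195.0, 8.0, 12.0], 0.56), ([350.0, 213.0, 4.0, 7.0], 0.47), ([433.0, 203.0, 14.0, 9.0], 0.42)]
w100 [([382.0, 195.0, 8.0, 12.0], 0.56), ([350.0, 213.0, 4.0, 7.0], 0.47), ([433.0, 203.0, 14.0, 9.0], 0.42)]
block [([267.0, 224.0, 28.0, 67.0], 0.64)]
hole200 [([269.0, 225.0, 28.0, 66.0], 0.78)]
hole100 [([269.0, 225.0, 28.0, 66.0], 0.78)]
w500_mid [([266.0, 204.0, 9.0, 12.0], 0.57)]
w20_mid [([267.0, 224.0, 25.0, 69.0], 0.18)]
pan_center [([376.0, 229.0, 86.0, 93.0], 0.9)]
pin [([190.0, 219.0, 3.0, 96.0], 0.69), ([450.0, 236.0, 53.0, 46.0], 0.16)]
tub [([450.0, 239.0, 50.0, 48.0], 0.73)]
side {'mtx': [[470.6405, 0.0, 316.886], [0.0, 470.6405, 199.4549], [0.0, 0.0, 1.0]], 'extrinsics': [[0.7258, -0.6878, -0.0095, -0.4481], [0.4765, 0.4927, 0.7281, -0.3376], [-0.4961, -0.5331, 0.6854, -1.137], [0.0, 0.0, 0.0, 1.0]]}
w200 [([398.0, 212.0, 14.0, 12.0], 0.7), ([376.0, 226.0, 14.0, 19.0], 0.68), ([338.0, 220.0, 4.0, 10.0], 0.53)]
w100 [([398.0, 212.0, 14.0, 12.0], 0.7), ([376.0, 226.0, 14.0, 19.0], 0.68), ([338.0, 220.0, 4.0, 10.0], 0.53)]
block [([265.0, 196.0, 62.0, 45.0], 0.66), ([413.0, 316.0, 65.0, 73.0], 0.6), ([218.0, 155.0, 72.0, 45.0], 0.52)]
hole200 [([281.0, 173.0, 11.0, 15.0], 0.72), ([263.0, 196.0, 66.0, 47.0], 0.63)]
hole100 [([281.0, 173.0, 11.0, 15.0], 0.72), ([263.0, 196.0, 66.0, 47.0], 0.63)]
w500_mid [([281.0, 174.0, 10.0, 17.0], 0.65), ([376.0, 224.0, 11.0, 19.0], 0.55)]
w20_mid []
pan_center [([346.0, 255.0, 99.0, 94.0], 0.61)]
pin [([218.0, 156.0, 76.0, 45.0], 0.74)]
tub [([412.0, 314.0, 66.0, 73.0], 0.94), ([280.0, 173.0, 12.0, 17.0], 0.69)]
1.1 [1.79997305e+02 5.06641603e-04 1.53260497e+02]
```

```bash
python3 - <<'E'
import cv2,numpy as np
a=cv2.imread("pics/top0.png");b=cv2.imread("pics/side0.png")
cv2.imwrite("pics/c1.png",cv2.resize(a[165:295,240:450],None,fx=3.8,fy=3.8,interpolation=cv2.INTER_CUBIC))
cv2.imwrite("pics/c2.png",cv2.resize(b[150:300,225:425],None,fx=4,fy=4,interpolation=cv2.INTER_CUBIC))
E
```

```text
(no output)
```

View pics/top0.png

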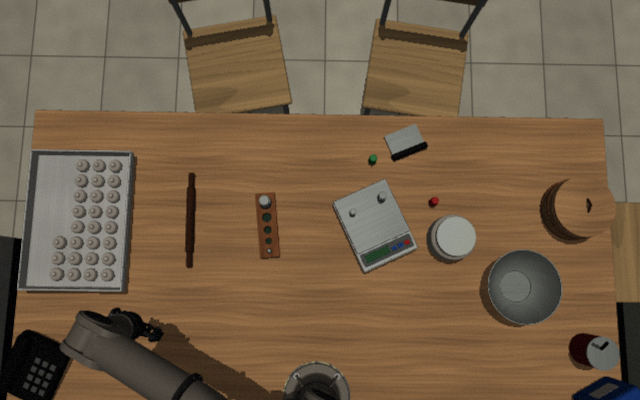

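View pics/c1.png

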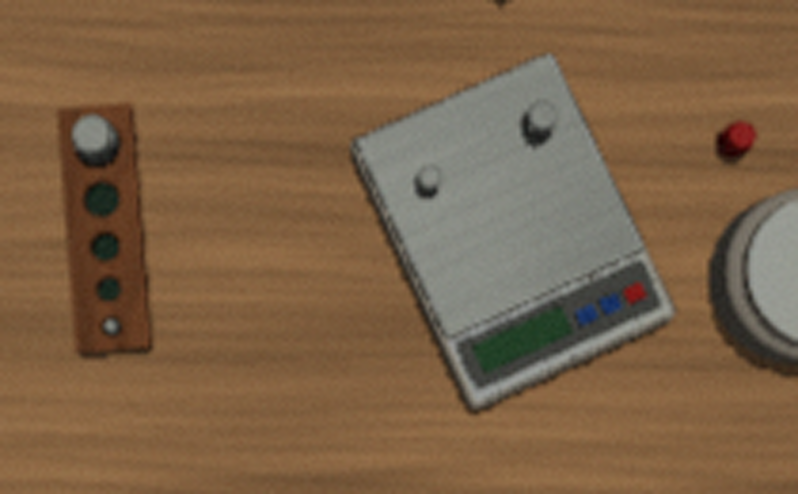

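View pics/c2.png

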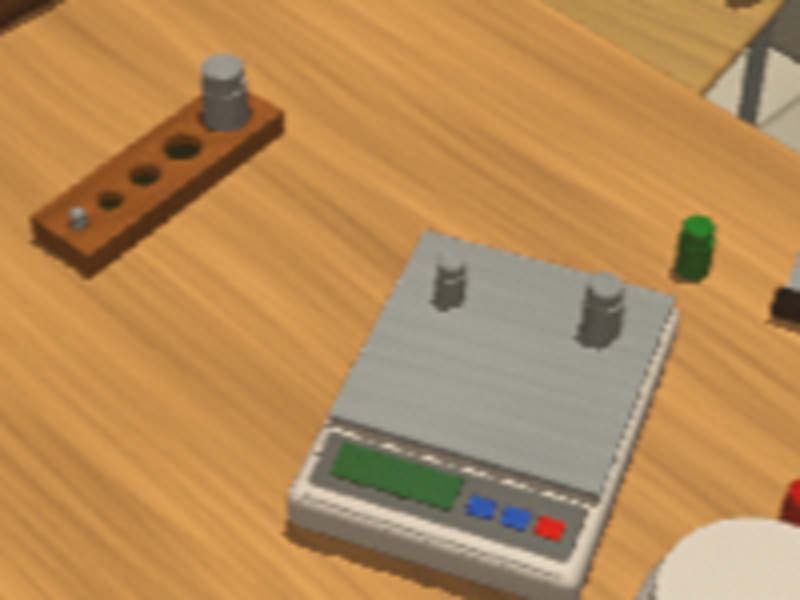

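In the top view, the candidates for the w200 are:
- grey on the pan at (382,196), the larger one: this is my choice
- grey on the pan at (352,213), the smaller one: this is the w100
- green at (373,159) and red at (434,201): look-alikes
- the w500 at (265,202), already in the block

The block's row runs from the 500 g weight at the top to the 20 g at the bottom, with the holes at about x=267, y=218/230/241.

The crop confirms the choice. Next I'll fit the geometry in both cameras.

```bash
cat > geo.py <<'E'
import numpy as np, cv2
from scipy.optimize import minimize
from scipy.ndimage import map_coordinates
from station import vision
CAL={c:vision.calibration(c) for c in("top","side")}
def proj(c,P):
    k=CAL[c]; P=np.atleast_2d(P); q=P@k["extrinsics"][:3,:3].T+k["extrinsics"][:3,3]
    q=q*[1,-1,-1]; u=q@k["mtx"].T; return u[:,:2]/u[:,2:]
def ray(c,uv,z):
    k=CAL[c]; R,t=k["extrinsics"][:3,:3],k["extrinsics"][:3,3]
    d=R.T@(np.linalg.solve(k["mtx"],[*uv,1])*[1,-1,-1]); o=-R.T@t
    return o+d*(z-o[2])/d[2]
A=np.linspace(0,2*np.pi,48,endpoint=False)
def ring(x,y,z,r): return np.c_[x+r*np.cos(A),y+r*np.sin(A),np.full(48,z)]
def cyl(x,y,z,s):
    return np.vstack([ring(x,y,z+h,r) for h,r in s])
S200=[(0,.0125),(.0015,.014),(.034,.014),(.039,.0125),(.047,.0125)]
S100=[(0,.0095),(.0015,.011),(.027,.011),(.031,.010),(.038,.010)]
S500=[(0,.019),(.045,.019),(.063,.017)]
def box(x,y,th,cx=.033,cy=.109,h=.024):
    c,s=np.cos(th),np.sin(th); Q=np.array([[a*cx,b*cy] for a in(-1,1) for b in(-1,1)])@np.array([[c,s],[-s,c]])+[x,y]
    return np.vstack([np.c_[Q,np.full(4,z)] for z in(0,h)])
def grads(im,sig=1.0):
    g=cv2.GaussianBlur(im.astype(np.float32),(0,0),sig)
    return [(cv2.Sobel(g[:,:,i],cv2.CV_32F,1,0),cv2.Sobel(g[:,:,i],cv2.CV_32F,0,1)) for i in range(3)]
def edge(G,uv):
    h=cv2.convexHull(uv.astype(np.float32))[:,0]; n=np.roll(h,-1,0)-h; L=np.linalg.norm(n,axis=1); tot=0;W=0
    for p,d,l in zip(h,n,L):
        if l<1e-6: continue
        m=max(2,int(l*3)); q=p+d*((np.arange(m)+.5)/m)[:,None]; N=np.array([d[1],-d[0]])/l
        v=sum(np.abs(map_coordinates(gx,[q[:,1],q[:,0]],order=1)*N[0]+map_coordinates(gy,[q[:,1],q[:,0]],order=1)*N[1]) for gx,gy in G)
        tot+=np.minimum(v,300).mean()*l; W+=l
    return tot/W
def fit(f,x0,step):
    best=None
    rng=np.random.default_rng(0)
    for i in range(8):
        x=np.array(x0)+(rng.normal(size=len(x0))*step if i else 0)
        sx=np.vstack([x]+[x+np.eye(len(x0))[j]*step[j] for j in range(len(x0))])
        r=minimize(f,x,method="Nelder-Mead",options=dict(initial_simplex=sx,xatol=1e-5,fatol=1e-3))
        if best is None or r.fun<best.fun: best=r
    return best
E
cat > meas.py <<'E'
from geo import *
im={c:cv2.imread(f"pics/{c}0.png") for c in CAL}; G={c:grads(im[c]) for c in CAL}
out={}
w2=ray("top",(382.5,194.5),.101)[:2]; w1=ray("top",(352.6,211.5),.092)[:2]
for n,S,p in(("w200",S200,w2),("w100",S100,w1)):
    for cs in(["top"],["side"],["top","side"]):
        r=fit(lambda x:-sum(edge(G[c],proj(c,cyl(*x,.054,S))) for c in cs),p,[.004,.004]); print(n,cs,r.x.round(4),round(r.fun,1),p.round(4))
    out[n]=r.x
b=ray("top",(267.5,225),.024)[:2]
for cs in(["top"],["side"],["top","side"]):
    r=fit(lambda x:-sum(edge(G[c],proj(c,box(*x))) for c in cs),[*b,-1.57-.06+0],[.004,.004,.03]); print("block",cs,r.x.round(4),round(r.fun,1))
out["block"]=r.x
# holes: dark pixels weighted centroid inside the block top, at z=.024
for c,seeds in(("top",[(266.7,217.5),(267.6,229.7),(268.5,241)]),("side",[(271,187),(261,194),(252.5,200)])):
    g=im[c].astype(np.float32)[:,:,2]   # red channel: wood bright, hole dark
    for s in seeds:
        x,y=map(round,s); w=np.clip(75-g[y-6:y+7,x-6:x+7],0,None); Y,X=np.mgrid[y-6:y+7,x-6:x+7]
        w[(X-s[0])**2+(Y-s[1])**2>36]=0
        if w.sum()==0: print("none",c,s,g[y-3:y+4,x-3:x+4]);continue
        u=((w*X).sum()/w.sum(),(w*Y).sum()/w.sum()); P=ray(c,u,.024)
        print(c,np.round(u,2),P.round(4), "px",(w>0).sum())
    print(c,"red@hole/wood",g[round(seeds[0][1]),round(seeds[0][0])])
for c in CAL:
    o=cv2.resize(im[c],None,fx=4,fy=4,interpolation=cv2.INTER_CUBIC)
    for Q in(cyl(*out["w200"],.054,S200),cyl(*out["w100"],.054,S100),box(*out["block"])):
        cv2.polylines(o,[cv2.convexHull(((proj(c,Q)+.5)*4-.5).astype(np.int32))],1,(0,255,255),1)
    im[c]=o
a=im["top"][165*4:295*4,240*4:420*4]; b=im["side"][150*4:270*4,225*4:425*4]
cv2.imwrite("pics/ov.png",cv2.resize(np.vstack([cv2.copyMakeBorder(a,0,0,0,80,0),b]),(480,600)))
E
python3 meas.py
```

```text
w200 ['top'] [ 0.6395 -0.1999] -223.8 [ 0.6496 -0.2032]
w200 ['side'] [ 0.644  -0.2061] -273.3 [ 0.6496 -0.2032]
w200 ['top', 'side'] [ 0.6438 -0.2033] -459.9 [ 0.6496 -0.2032]
w100 ['top'] [ 0.5869 -0.1053] -240.7 [ 0.594  -0.1074]
w100 ['side'] [ 0.5858 -0.1141] -252.3 [ 0.594  -0.1074]
w100 ['top', 'side'] [ 0.5889 -0.1095] -412.3 [ 0.594  -0.1074]
block ['top'] [ 0.5534  0.174  -1.4618] -257.7
block ['side'] [ 0.5568  0.1767 -1.4509] -297.2
block ['top', 'side'] [ 0.5539  0.1741 -1.4615] -551.9
top [266.2  216.85] [0.5807 0.178  0.024 ] px 76
top [267.19 229.33] [0.5387 0.1735 0.024 ] px 54
top [268.09 240.57] [0.5012 0.1693 0.024 ] px 39
top red@hole/wood 27.0
side [270.22 187.23] [0.5759 0.1719 0.024 ] px 25
side [260.73 194.2 ] [0.5337 0.1671 0.024 ] px 14
side [252.2  200.44] [0.4969 0.1631 0.024 ] px 8
side red@hole/wood 45.0
```

View pics/ov.png

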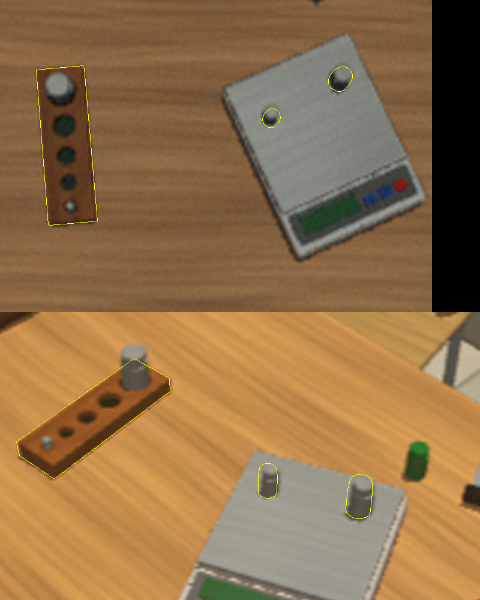

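Both fits overlay well: the block outline agrees in both views, and the row angle of 6.26° matches the line through the holes. Now I'll grasp the w200, squeezing in two perpendicular directions so it is centred in the gripper.

```bash
cat > act.py <<'E'
from station import robot, fingers, vision, workorder, recognise
import numpy as np
TH=np.degrees(-1.4615)+90   # angle of block +y from world x
U=np.array([np.cos(np.radians(TH)),np.sin(np.radians(TH))]); B=np.array([.5539,.1741])
def yaw_for(p,base):
    best=None
    for y in(base,base-180 if base>0 else base+180):
        q=robot.inverse_kinematics([*p],[180,0,y])
        if q is not None and (best is None or abs(q[6])<best[0]): best=(abs(q[6]),y)
    return best[1]
def pick(xy,off=.031):
    z=.054+off; p=[*xy,z+.06]
    y2=yaw_for(p,TH); y1=min((y2+90,y2-90),key=lambda y:abs(robot.inverse_kinematics(p,[180,0,y])[6]))
    fingers.gripper_to(.7,force=20)
    robot.move_to(p,[180,0,y1]); robot.line_to([*xy,z],velocity=.1)
    fingers.gripper_to(0,force=20); print("gap1",robot.current_finger_gap())
    fingers.gripper_to(.7); robot.line_to([*xy,z+.045],velocity=.15)
    robot.move_to([*xy,z+.045],[180,0,y2]); robot.line_to([*xy,z],velocity=.15)
    fingers.gripper_to(0,force=40); print("gap2",robot.current_finger_gap(),robot.current_tool_pos().round(4) if hasattr(robot.current_tool_pos(),'round') else robot.current_tool_pos())
    robot.line_to([*xy,.2],velocity=.2)
    print("held gap",robot.current_finger_gap(),"F",robot.current_contact_force(),"yaw",y1,y2,"t",robot.current_time_s())
E
python3 - <<'E'
from act import *
pick(np.array([.6438,-.2040]))
E
```

```text
gap1 0.31610232566772456
gap2 0.3053759031795445 [ 0.6446 -0.2048  0.0867]
held gap 0.3045313202589205 F [ 1.11304383  0.37872725 -1.75523114] yaw 96.26221824163018 6.26221824163018 t 9.175
```

```bash
python3 - <<'E'
from act import *
import cv2
h=B+.025*U; print(h)
robot.move_to([*h,.2],[180,0,TH]); robot.line_to([*h,.085],velocity=.12); robot.pause(.3)
print(robot.current_tool_pos(),robot.current_eef_rot(),robot.current_finger_gap(),robot.current_time_s())
for c in("side","top"):
    im=vision.grab_frame(c)[:,:,::-1]; cv2.imwrite(f"pics/{c}1.png",im)
s=cv2.imread("pics/side1.png"); cv2.imwrite("pics/c3.png",cv2.resize(s[130:230,210:330],None,fx=6,fy=6,interpolation=cv2.INTER_CUBIC))
E
```

```text
[0.57875083 0.17682697]
[0.57902002 0.176928   0.08549271] [-1.79984837e+02 -4.75874375e-02  6.27395711e+00] 0.3055312629671985 12.025
```

View pics/c3.png

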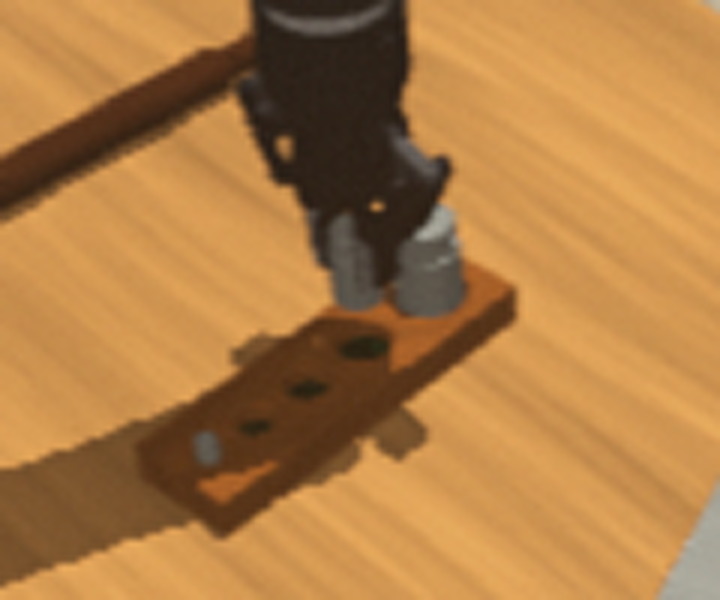

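The w200 is held upright above its hole. Its foot is at about (269,180) and the 200 g hole at (271,188). Next I'll compare both with their predicted pixels.

```bash
python3 - <<'E'
from geo import *
s=cv2.imread("pics/side1.png"); o=cv2.resize(s[130:230,210:330],None,fx=6,fy=6,interpolation=cv2.INTER_CUBIC)
t=np.array([.57902,.17693]); 
def dr(P,col): cv2.polylines(o,[((proj("side",P)-[210,130]+.5)*6).astype(np.int32)],1,col,1)
for z in(.0525,.0545): dr(ring(*t,z+.0015,.014),(0,255,255))
for k,r in((.025,.01525),(-.0175,.01225),(-.055,.01025)):
    h=np.array([.5539,.1741])+k*np.array([.994,.109]); dr(ring(*h,.024,r+.002),(0,255,0)); dr(ring(*h,.012,r),(255,0,0))
cv2.imwrite("pics/c4.png",o)
E
```

```text
(no output)
```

View pics/c4.png

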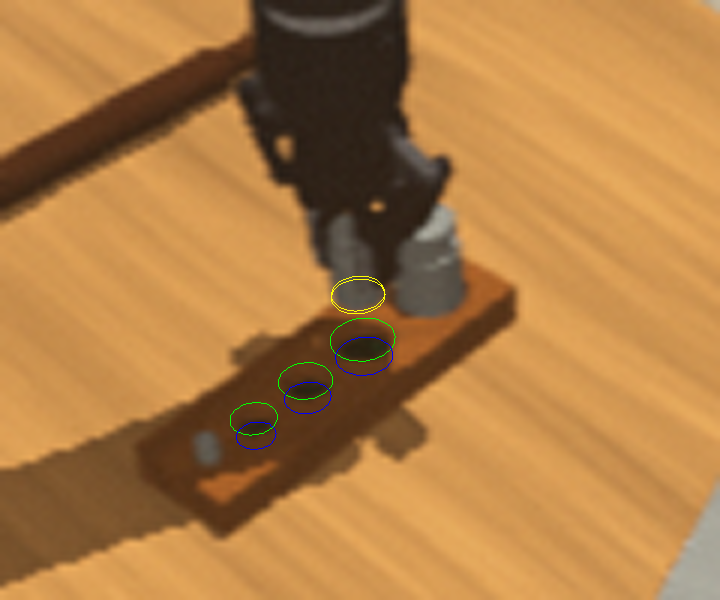

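```bash
cat >> act.py <<'E'
def insert(h,zfloor,f=6):
    """lower at h, spiral over the mouth while resting lightly if it lands on the top face"""
    offs=[(0,0)]+[(r*np.cos(a),r*np.sin(a)) for r in(.0015,.003) for a in np.arange(6)*np.pi/3]
    for o in offs:
        p=np.array(h)+o
        robot.line_to([*p,zfloor+.0145],velocity=.06)
        hit=robot.line_to([*p,zfloor-.002],velocity=.03,f_stop=f)
        z=robot.current_tool_pos()[2]; print(np.round(o,4),hit,"z-floor",round(z-zfloor,4),np.round(robot.current_contact_force(),1),"t",robot.current_time_s())
        if z<zfloor+.0025: return True
    return False
E
python3 - <<'E'
from act import *
h=B+.025*U+[.0006,.0002]
insert(h,.0447); print(robot.current_tool_pos(),robot.current_finger_gap())
E
```

```text
[0 0] True z-floor 0.0089 [ 0.   0.2 -1.8] t 13.0333
[0.0015 0.    ] True z-floor 0.0099 [-0.6 -0.4 -2.4] t 13.5917
[0.0008 0.0013] True z-floor 0.0113 [-0.8  0.1  4.2] t 14.1333
[-0.0007  0.0013] True z-floor 0.0096 [ 0.7 -1.5 -0.9] t 14.6833
[-0.0015  0.    ] True z-floor -0.0 [-0.3  0.2  3.7] t 15.425
[0.57783165 0.17669114 0.04465663] 0.3101885536786044
```

It seated at floor height. I'll release it, retreat, and pick the w100.

```bash
python3 - <<'E'
from act import *
p=robot.current_tool_pos()
fingers.gripper_to(.75); robot.line_to([p[0],p[1],.2],velocity=.2)
p=np.array([.5889,-.1105])
robot.move_to([*p,.2],[180,0,TH+90 if False else TH])
pick(p,off=.030)
h=B-.0175*U+[-.0009,.0002]
robot.move_to([*h,.2],[180,0,TH]); robot.line_to([*h,.075],velocity=.12); robot.pause(.2)
print(robot.current_tool_pos(),robot.current_time_s())
import cv2
im=vision.grab_frame("side")[:,:,::-1]; cv2.imwrite("pics/c5.png",cv2.resize(im[130:230,210:330],None,fx=6,fy=6,interpolation=cv2.INTER_CUBIC))
E
```

```text
gap1 0.23681180817198905
gap2 0.230185555683935 [ 0.5896 -0.1108  0.0852]
held gap 0.23185775052164295 F [-0.24152813 -0.45247745 -2.18817557] yaw 96.26221824163018 6.26221824163018 t 24.3667
[0.53606911 0.17251559 0.07568142] 26.8667
```

View pics/c5.png

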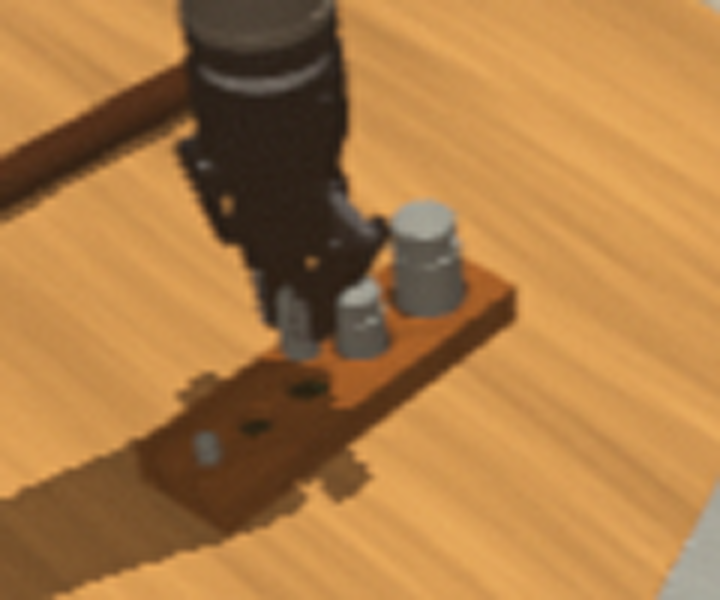

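The w200 stands seated at crop (362,320), and the w100 hangs upright over the middle hole at (308,388). Lowering it now.

```bash
python3 - <<'E'
from act import *
h=B-.0175*U+[-.0009,.0002]
ok=insert(h,.0432); p=robot.current_tool_pos(); print(ok,p,robot.current_finger_gap())
if ok:
    fingers.gripper_to(.75); robot.line_to([p[0],p[1],.2],velocity=.2)
    robot.move_to([.45,-.1,.3],[180,0,TH]); 
    import cv2
    a=[]
    for c,(u,v) in(("side",(210,130)),("top",(220,170))):
        im=vision.grab_frame(c)[:,:,::-1]; a.append(cv2.resize(im[v:v+90,u:u+90],(400,400),interpolation=cv2.INTER_CUBIC))
    cv2.imwrite("pics/c6.png",np.hstack(a)); print(robot.current_time_s())
E
```

```text
[0 0] True z-floor 0.0 [0.6 0.1 3.5] t 27.85
True [0.53560801 0.17230608 0.04324978] 0.23227471149260828
30.5417
```

View pics/c6.png

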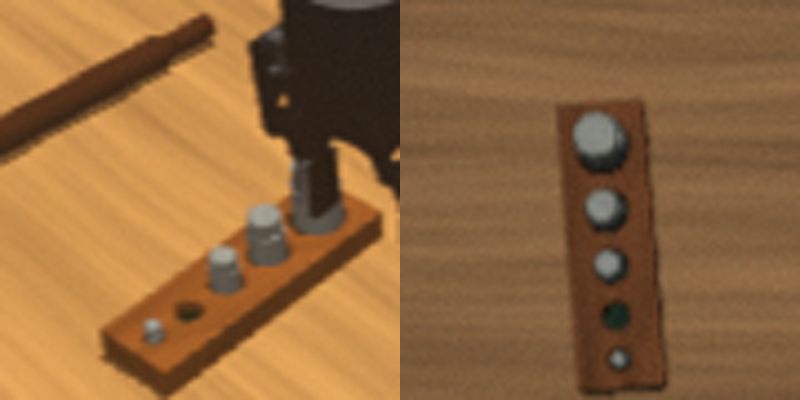

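Both weights stand upright in their holes (crop (265,235) and (225,270)). The 500 g and 20 g weights are undisturbed, and the arm is clear of everything.

```bash
python3 -c "
from station import workorder
print(workorder.close_job())"
```

```text
the job is handed in; nothing more can be done
None
```

I put the 200 g and 100 g weights back in their own holes, each lowered to the floor before letting go and standing upright in the last pictures, and handed the job in at about 31 s; no verdict came back.

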